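# Snap the plug gauge onto its hanging eye

### The arm

A 6-joint arm with a two-finger parallel gripper is mounted at the origin on a cart in front of the work surface, level with it; the furniture and walls round the work are solid. World frame = base frame: x ahead of the robot, y to its left, z up, the work surface at z = 0. Lengths are in mm, angles in rad, forces in N, time in s.
With the tool pointing down it reaches from about 350 to 875 mm from the base axis. Payload 4.2 kg.
Tool frame: the origin (TCP) lies midway between the tips of the shut fingers; the grasp point (between the pads) lies 19 mm behind it; z points along the fingers, y is the line along which they close (so a half turn about z gives the same grasp; the last joint's range is limited). The gripper opens to 85 mm and grips with 20 to 120 N. Pads are 22 mm wide; open, the fingers measure 114 mm over their backs; the gripper's body (76 mm by 85 mm) begins 54 mm behind the grasp point. The pads swing forward as they close: fully open they stand 13 mm farther back than shut.
Start: joints at [-0.999, 0.385, 0.008, 0, -1.194, -0.259], TCP at [192.343, -594.646, 231.312] pointing down, gripper open.
Joint ranges: [-3.14, 3.14], [-1.21, 2.06], [-1.07, 1.41], [-3.16, 2.05], [-2.99, -0.16], [-3.1, 3.1]. Speed limits (rad/s): [2.79, 2.79, 3.14, 3.14, 3.14, 3.14].

### API

Orientations are given as a unit quaternion [x, y, z, w].
In Python, from bench import arm gives the robot as it stands. The module is installed in compiled form; this text tells all that it offers.
- The arm moves only by the shell command python3 -m handwheel 'ROWS' [OPENING]. ROWS is JSON, a list of rows, each an object of numbers: "x", "y", "z": the shift along the world's x, y, z each as a share of 20 cm, from -1 to 1; "ax", "ay", "az": the turn, a rotation vector about the world's x, y, z each as a share of 90 degrees, from -1 to 1. In form: [{"x": .., "y": .., "z": .., "ax": .., "ay": .., "az": ..}, ...]. A call has exactly 8 rows; each row shifts and turns the commanded pose from where the row before left it; what a row does not reach is not made up. A row lasts 1/10 s, in which the tool goes at most 50 mm and 8.59 degrees, less where a joint would pass 70% of its speed; a pose out of reach is approached as far as the arm can. A call with a number of a shift or a turn outside -1 to 1 is refused whole. A call with a gripper value outside its range is refused whole. OPENING is the opening, from -1 (shut) to 1 (fully open), set as the call begins (- or left out, the last holds). The fingers move at their own pace and stop on an object; the grip force is fixed at half the most. Time passes only in rows, so rows that do not move let the fingers close, or fill a call up. It gives the time, the measured TCP pose, the force, the opening and the grip force at its end, in the units of the state.
- arm.read_state(): the state, without advancing time (a new reading comes with each control period).
- arm.get_image(name): name is "scene" or "top"; returns the picture (420x560x3 uint8, red, green, blue); there is no depth.
- arm.camera_params(name): a dict with "K" (3x3 intrinsics, pixels), "k1" (the pictures are not rectified: a ray, as slopes to the right and down, at radius r is drawn at 1 + k1 r^2 times it, then the intrinsics apply), "position" and "orientation" of the camera in the world. Camera axes: x right, y down, z forward; pixel columns grow to the right and rows downward; lengths in mm; the calibration is good to about 2 mm. A picture is of the moment at which its call begins. camera_params takes no time and is no camera call.
- arm.job_done(): hands the job in; it is judged then, once.
The state is a dict: "clock": time; "joints": joint angles; "joint_vel": joint speeds; "joint_efforts": joint torques, N m; "position": TCP position; "ee_rot": TCP orientation; "contact_force": force on the tool from outside, world axes, zero at the start; "wrist_torque": the same for the moment, N m; "gripper_width": finger opening in mm; "grasp_force": force on a finger pad.
Only numpy, scipy, OpenCV 4.12 (cv2) and the standard library are available. Lean on these libraries where they do the work, as an engineer would, in place of code of your own. Each camera call takes 0.05 s, during which the arm holds its last target. There are 200 camera calls.

### The job

Pick up the plug gauge by its orange tab and snap its hook onto the bar of the steel eye on the blue stand: press the sprung gate down on the bar until the bar is inside and the gate has sprung shut. Then pull up gently, with about ten newtons for half a second, so that the shut gate catches under the bar and proves it, let it down again and leave the gauge hanging from the bar by its hook, its swing all but died down. Be gentle throughout: never push or pull on the eye with more than about 20 newtons, and leave the other things on the bench where they are.

Things in the scene. Friction and masses are not known exactly. Their poses are not given: they have to be found in the camera images.
- gauge: Loose plug gauge with snap hook, 0.32 kg, 137 mm tall, standing on its plug; let go on the bar it leans about 25 degrees and swings for some seconds. Origin: centre of the plug's underside; z up, x from plug to throat, y across the hook. Bright plug 30 mm across, 34 high. Dark flat hook, 10 mm thick: spine at x 7 to 15 mm, crown on top to z 101, nose at x 41 to 49 ending below at z 58.5. Throat: x 15 to 41, open below but for the gate.
- tab (a point): Centre of the orange grip tab on the hook's crown: 26 mm (gauge x) by 10 mm (gauge y) by 36 mm high, at gauge x = 30, z = 101 to 137 mm. Grip it across its 10 mm, with the fingertips no lower than gauge z = 101 mm or so, so that they stay clear of the eye's bar. The throat is straight below it.
- seat (a point): Where the bar's centre lies, gauge x = 30, z = 88 mm, when the bar is hard up in the seat under the hook's crown, a shallow V (35 degrees either side). Pressing on from there only raises the force, by 10 N or more for each mm; the two flanks of the V together then bear about one and a half times the push.
- gate_mid (a point): Point on the shut gate's axis under the tab, gauge x = 30, z = 60.5 mm. Pressed straight in from below here, the bar meets the gate with its centre at gauge z = 54 mm; the push rises to some 4 to 10 N and falls off again, and the gate is sure to spring shut behind the bar only when its centre has come to z = 84 mm or so. When the bar lies inside on the shut gate its centre is at z = 67.
- gate (a joint): Brass gate, a bar 5 mm thick hinged to the spine at gauge x = 15, z = 60.5 mm and reaching across the throat to the nose, its tip 23 mm from the hinge. 0 = shut (level across the throat), positive = swung inwards and up, at most 1.4 rad; it cannot swing outwards. A spring shuts it: 0.032 N m when shut, 0.08 N m more per radian.
- eye_foot: The fixed stand with the eye. Blue foot 62 mm (x) by 122 mm (y) by 12 mm; origin: centre of its underside, z up. Two clamp sleeves at y = +45 and -45 mm, tops at z = 75 mm, hold the legs of the eye, a steel loop of 8 mm round bar. Its level top bar runs along y above the origin (x = 0), 82 mm clear between the legs; its centre is clamped anywhere from z = 130 to 144 mm: this height is not measured, feel for it.
- collet_0: Bystander: grey steel collet, 33 mm across, 31 mm high; origin at the centre of its underside.
- spring_1: Bystander: pale coil spring standing on end, 47 mm across, 58 mm high; origin at the centre of its underside.
- tool_b2_0: Bystander: dark lathe tool, a bar 120 x 14 x 14 mm lying along its x; origin at the centre of its underside.
- bottle_0: Bystander: white squeeze bottle with blue nozzle, 45 mm across, 122 mm high; origin at the centre of its underside.
- bottle_1: Bystander: white squeeze bottle with green nozzle, 45 mm across, 122 mm high; origin at the centre of its underside.
There are look-alikes about, which are no part of the job. Leave any pink look-alike of the gauge alone.

How it is judged:
By the outcome, as a careful person would: the job done as asked, in the order asked, and still so for the second after the job is handed in, with the robot touching nothing.
It also fails if it takes over 62 s, if anything falls off the work surface, if the arm or the gripper's body presses on something with over 40 N, if the wrist force passes 120 N, or if a joint passes its speed limit or range.

## Working session

There is one attempt and no reset: what is moved stays moved. The work goes in short steps, Python scripts to look and compute and a shell command to move; the robot and the scene stay as the last step left them, time stands still between calls to the robot, and variables do not carry over. Pictures are saved under pics/ and viewed, at most 10 in all, crops included, and the job is handed in when it is done.

```bash
mkdir -p pics
python3 - <<'E'
from bench import arm
import cv2,numpy as np
for n in("scene","top"):
    im=arm.get_image(n); np.save(f"pics/{n}0.npy",im); cv2.imwrite(f"pics/{n}0.png",im[:,:,::-1])
    print(n,arm.camera_params(n))
s=arm.read_state(); print({k:np.round(v,3).tolist() for k,v in s.items()})
E
```

```text
scene {'K': array([[495.56803281,   0.        , 265.64444414],
       [  0.        , 495.56803281, 211.34799451],
       [  0.        ,   0.        ,   1.        ]]), 'k1': 0.03967067009016547, 'position': array([ 50.95833827, 743.13593449, 884.25892191]), 'orientation': array([-0.28593172,  0.87248899, -0.37899126,  0.11563582])}
top {'K': array([[432.86449636,   0.        , 284.55067391],
       [  0.        , 432.86449636, 216.30339401],
       [  0.        ,   0.        ,   1.        ]]), 'k1': -0.04420367410517742, 'position': array([ 326.22385754,   34.65913525, 1172.42534604]), 'orientation': array([ 0.71835942, -0.68679157,  0.07676896, -0.07989747])}
{'clock': 0.1, 'joints': [-0.999, 0.385, 0.007, -0.0, -1.194, -0.259], 'joint_vel': [0.0, -0.001, 0.005, 0.001, 0.001, -0.002], 'joint_efforts': [-0.001, -39.332, 18.893, 4.198, -0.003, 0.0], 'position': [192.208, -594.174, 230.34], 'ee_rot': [-0.156, 0.988, 0.001, -0.0], 'contact_force': [0.581, -0.302, 0.457], 'wrist_torque': [0.02, 0.047, -0.006], 'grasp_force': 0.0, 'gripper_width': 85.553}
```

View pics/scene0.png

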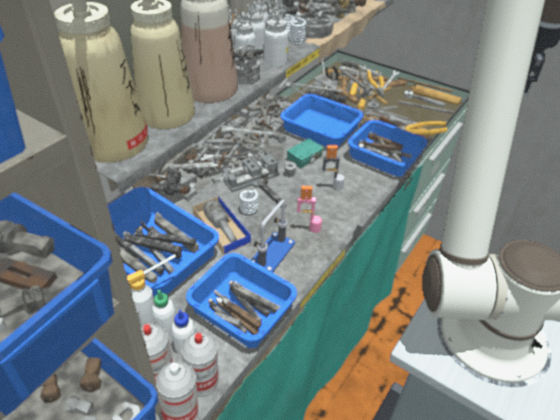

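View pics/top0.png

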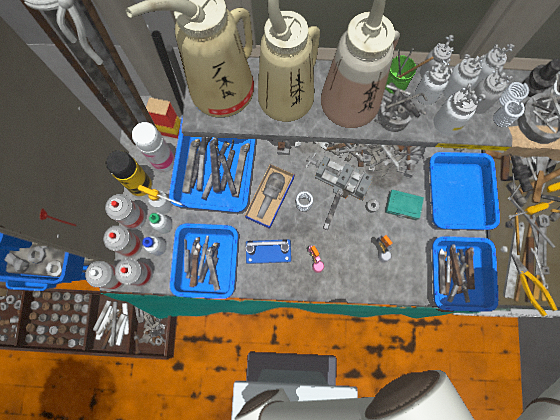

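The pictures show two hook-like things with orange tabs. One is pink, at top (316,257) / scene (306,205), and is the look-alike. The other is dark with a bright plug, at top (383,247) / scene (332,160), and fits the description. The eye stand has a blue foot at top (268,252) / scene (272,245). The dark one is my choice, and I'll check it in a crop.

```bash
cat > h.py <<'E'
import numpy as np,cv2
from scipy.spatial.transform import Rotation as R
from bench import arm
def ray(n,uv):
    p=arm.camera_params(n);K=p['K'];d=np.array([p['k1'],0,0,0,0.])
    q=cv2.undistortPoints(np.array([[uv]],float),K,d)[0,0]
    return p['position'],R.from_quat(p['orientation']).apply([q[0],q[1],1])
def plane(n,uv,z):
    o,d=ray(n,uv); return o+d*(z-o[2])/d[2]
def two(a,b):
    (o1,d1),(o2,d2)=ray("top",a),ray("scene",b)
    s=np.linalg.lstsq(np.c_[d1,-d2],o2-o1,rcond=None)[0]
    p,q=o1+d1*s[0],o2+d2*s[1]; return (p+q)/2,np.linalg.norm(p-q)
def proj(n,P):
    p=arm.camera_params(n)
    Rm=R.from_quat(p['orientation']).inv(); r=Rm.as_rotvec(); t=-Rm.apply(p['position'])
    return cv2.projectPoints(np.array(P,float).reshape(-1,1,3),r,t,p['K'],np.array([p['k1'],0,0,0,0.]))[0][:,0]
def blobs(im,lo,hi,box,amin=8):
    x0,y0,x1,y1=box;hsv=cv2.cvtColor(im[y0:y1,x0:x1],cv2.COLOR_RGB2HSV)
    m=cv2.inRange(hsv,lo,hi); n,l,s,c=cv2.connectedComponentsWithStats(m)
    out=[]
    for i in range(1,n):
        if s[i,4]>=amin:
            pts=np.argwhere(l==i)[:,::-1]+[x0,y0]
            out.append((s[i,4],pts.mean(0).round(2),cv2.minAreaRect(pts.astype(np.float32))))
    return out
E
python3 - <<'E'
from h import *
t=np.load("pics/top0.npy");s=np.load("pics/scene0.npy")
a=cv2.resize(t[215:285,230:410],None,fx=4,fy=4,interpolation=cv2.INTER_CUBIC)
b=cv2.resize(s[135:280,235:365],None,fx=2,fy=2,interpolation=cv2.INTER_CUBIC)
b=cv2.resize(s[135:280,235:365],(270,300),interpolation=cv2.INTER_CUBIC)
c=np.zeros((590,720,3),np.uint8);c[:280]=a;c[285:585,:270]=b
d=cv2.resize(s[140:195,310:360],(400,300),interpolation=cv2.INTER_CUBIC);c[285:585,290:690]=d
cv2.imwrite("pics/crop1.png",c[:,:,::-1])
for n,im,box in(("top",t,(365,225,400,270)),("scene",s,(315,140,355,195))):
    print(n,"orange",blobs(im,(3,150,120),(20,255,255),box))
for n,im,box in(("top",t,(240,230,298,275)),("scene",s,(245,195,300,275))):
    print(n,"blue",blobs(im,(100,120,60),(125,255,255),box,30))
E
```

```text
top orange [(np.int32(60), array([386.27, 240.18]), ((386.0975646972656, 240.62197875976562), (10.151294708251953, 6.871645927429199), 51.34019470214844)), (np.int32(9), array([381.67, 246.44]), ((381.70001220703125, 246.4000244140625), (7.602630138397217, 0.8944270610809326), 63.43495178222656))]
scene orange [(np.int32(70), array([331.27, 150.53]), ((332.0, 151.5), (11.0, 8.0), 90.0))]
top blue [(np.int32(649), array([268.73, 253.9 ]), ((267.9911804199219, 251.36729431152344), (22.150827407836914, 45.2994384765625), 86.18592071533203)), (np.int32(45), array([266.53, 240.47]), ((267.0, 240.5), (1.0, 30.0), 90.0))]
scene blue [(np.int32(52), array([246.83, 236.67]), ((247.0, 236.0), (14.0, 4.0), 90.0)), (np.int32(881), array([268.56, 257.24]), ((266.0618591308594, 255.63917541503906), (33.060585021972656, 53.5615234375), 32.34744644165039))]
```

View pics/crop1.png

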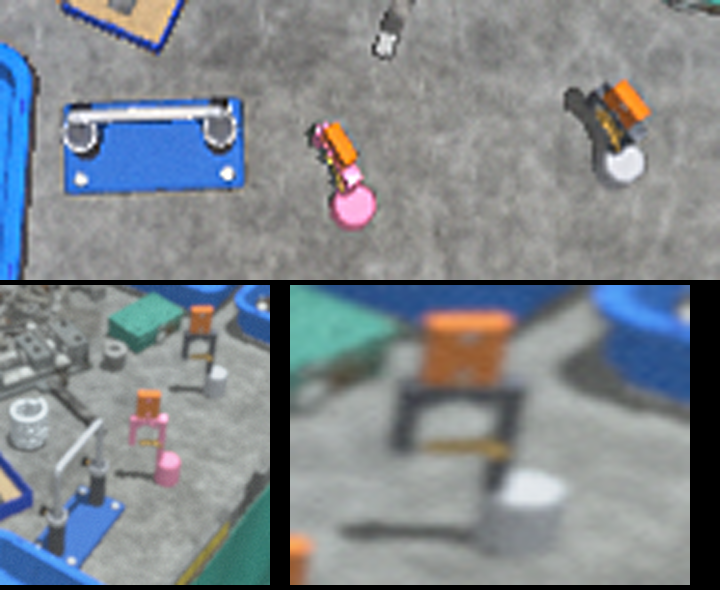

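The crop confirms it: the dark hook with the orange tab, brass gate and bright plug is the gauge, and the pink one is the look-alike. Next I'll work out positions.

Run:
```python
from h import *
c=lambda x,y:(230+(x+.5)/4-.5,215+(y+.5)/4-.5)
np.set_printoptions(precision=1,suppress=True)
plug=plane("top",c(626,164),34); tab=plane("top",c(630,101),137)
d=tab-plug; print("plug",plug,"tabtop",tab,"dist",np.hypot(*d[:2]),"yaw",np.degrees(np.arctan2(d[1],d[0])))
box=[c(*p) for p in((624,80),(650,107),(637,123),(611,95))]
B=np.array([plane("top",p,137) for p in box]);print("tab corners",B)
print("plug scene",plane("scene",(340.4-.5,177.3),34),"tab2",two(c(630,101),(331.3,145.3)))
C=np.array([plane("top",c(*p),12) for p in((65,104),(243,97),(245,186),(66,193))])
print("foot",C,C.mean(0)); e=C[0]-C[1]+C[3]-C[2];f=C[1]-C[2]+C[0]-C[3];print(np.degrees(np.arctan2(e[1],e[0])),np.degrees(np.arctan2(f[1],f[0])), np.linalg.norm(e)/2,np.linalg.norm(f)/2)
for z in (130,137,144):
  a,b=[plane("top",c(*p),z) for p in((70,118),(230,110))];print(z,a,b,(a+b)/2,np.degrees(np.arctan2(a[1]-b[1],a[0]-b[0])))
# scene: crop b scale 270/130, 300/145; offset 235,135
S=lambda x,y:(235+x*130/270,135+(y-285)*145/300)
for z in (130,137,144):
  a,b=[plane("scene",S(*p),z) for p in((100,422),(54,472))];print(z,a,b,(a+b)/2)
g=plug[:2]; u=d[:2]/np.hypot(*d[:2])
for r,n in((0,'plug'),(30,'tab')):
  print(n,proj("scene",[[*(g+u*r),34 if r==0 else 137]]))
```

```text
plug [ 488.4 -228.1   34. ] tabtop [ 512.4 -207.   137. ] dist 31.92136567556664 yaw 41.43722319913154
tab corners [[ 525.2 -203.4  137. ]
 [ 509.2 -219.1  137. ]
 [ 499.  -211.1  137. ]
 [ 515.6 -195.4  137. ]]
plug scene [ 487.7 -223.7   34. ] tab2 (array([ 514.3, -206. ,  137.6]), np.float64(4.488310252398738))
foot [[515.6 147.6  12. ]
 [525.9  27.1  12. ]
 [465.4  23.3  12. ]
 [455.3 143.1  12. ]] [490.6  85.3  12. ]
94.85368613372897 3.986473523124318 120.59734794078722 60.569248079906075
130 [487.9 132.6 130. ] [497.2  35.5 130. ] [492.6  84.  130. ] 95.48409449587727
137 [486.8 131.9 137. ] [496.1  35.5 137. ] [491.4  83.7 137. ] 95.4840944958773
144 [485.7 131.2 144. ] [494.9  35.5 144. ] [490.3  83.4 144. ] 95.4840944958773
130 [499.   37.7 130. ] [493.3 130.4 130. ] [496.1  84.1 130. ]
137 [494.8  44.3 137. ] [489.2 136.1 137. ] [492.   90.2 137. ]
144 [490.7  50.8 144. ] [485.1 141.7 144. ] [487.9  96.3 144. ]
plug [[340.5 176.4]]
tab [[333.7 145.7]]
```

The gauge's tab is at about (512.5, -207) with yaw about 43°. The eye is at about (491, 84.5) with yaw about 4.7°, so its bar runs along about 95°. I'll go above the tab and turn the tool +25°.

```bash
python3 -m handwheel '[{"x":0.14,"y":0.17,"az":0.035},{"x":0.14,"y":0.17,"az":0.035},{"x":0.14,"y":0.17,"az":0.035},{"x":0.14,"y":0.17,"az":0.035},{"x":0.14,"y":0.17,"az":0.035},{"x":0.14,"y":0.17,"az":0.035},{"x":0.14,"y":0.17,"az":0.035},{"x":0.14,"y":0.17,"az":0.035}]' 0.0
python3 -m handwheel '[{"x":0.12,"y":0.144},{"x":0.12,"y":0.144},{"x":0.12,"y":0.144},{"x":0.12,"y":0.144},{"z":-0.1},{"z":-0.1},{"z":0},{"z":0}]'
python3 - <<'E'
from h import *
s=arm.read_state();print(s['clock'],s['position'],s['contact_force'],R.from_quat(s['ee_rot']).as_matrix().round(3),s['joints'],s['gripper_width'])
E
```

```text
0.1 [ 192.20770792 -594.17358364  230.34010477] [ 0.58060934 -0.30181106  0.45657672] [[-0.952 -0.308 -0.001]
 [-0.308  0.952  0.002]
 [ 0.     0.002 -1.   ]] [-9.99349170e-01  3.85483778e-01  6.77911697e-03 -4.00561900e-04
 -1.19400546e+00 -2.58588209e-01] 85.55322332357446invalid input at $[0]: expected keys x, y, z, ax, ay, az
invalid input at $[0]: expected keys x, y, z, ax, ay, az
```

```bash
python3 -m handwheel '[{"x":0.14,"y":0.17,"z":0,"ax":0,"ay":0,"az":0.035},{"x":0.14,"y":0.17,"z":0,"ax":0,"ay":0,"az":0.035},{"x":0.14,"y":0.17,"z":0,"ax":0,"ay":0,"az":0.035},{"x":0.14,"y":0.17,"z":0,"ax":0,"ay":0,"az":0.035},{"x":0.14,"y":0.17,"z":0,"ax":0,"ay":0,"az":0.035},{"x":0.14,"y":0.17,"z":0,"ax":0,"ay":0,"az":0.035},{"x":0.14,"y":0.17,"z":0,"ax":0,"ay":0,"az":0.035},{"x":0.14,"y":0.17,"z":0,"ax":0,"ay":0,"az":0.035}]' 0.0
python3 -m handwheel '[{"x":0.12,"y":0.144,"z":0,"ax":0,"ay":0,"az":0},{"x":0.12,"y":0.144,"z":0,"ax":0,"ay":0,"az":0},{"x":0.12,"y":0.144,"z":0,"ax":0,"ay":0,"az":0},{"x":0.12,"y":0.144,"z":0,"ax":0,"ay":0,"az":0},{"x":0,"y":0,"z":-0.1,"ax":0,"ay":0,"az":0},{"x":0,"y":0,"z":-0.1,"ax":0,"ay":0,"az":0},{"x":0,"y":0,"z":0,"ax":0,"ay":0,"az":0},{"x":0,"y":0,"z":0,"ax":0,"ay":0,"az":0}]'
python3 - <<'E'
from h import *
s=arm.read_state();print(s['clock'],s['position'],s['contact_force'],R.from_quat(s['ee_rot']).as_matrix().round(3),s['joints'],s['gripper_width'])
im=arm.get_image("scene");np.save("pics/s1.npy",im);t=arm.get_image("top")
print("orange",blobs(im,(3,150,120),(20,255,255),(315,140,355,195)))
c=np.zeros((400,800,3),np.uint8);c[:,:400]=cv2.resize(im[110:190,295:375],(400,400));c[:,400:]=cv2.resize(t[205:285,345:425],(400,400));cv2.imwrite("pics/c2.png",c[:,:,::-1])
E
```

```text
clock: 0.9
position: [417.0, -320.9, 231.1]
ee_rot: [-0.369, 0.93, 0.0, -0.0]
contact_force: [1.3, 0.0, 0.1]
gripper_width: 42.5
grasp_force: 0.0
clock: 1.7
position: [512.3, -207.6, 191.3]
ee_rot: [-0.368, 0.93, 0.0, -0.001]
contact_force: [0.5, -0.3, 1.1]
gripper_width: 42.8
grasp_force: 0.0
1.7 [ 512.25659754 -207.61646266  191.28792574] [ 0.5135746  -0.25874447  1.11386404] [[-0.73  -0.684 -0.001]
 [-0.684  0.73  -0.   ]
 [ 0.001  0.    -1.   ]] [-9.15148509e-02  2.95861963e-01 -2.30860189e-01  5.20483832e-04
 -1.04504530e+00 -7.26757319e-01] 42.78890649464377
orange [(np.int32(59), array([331.14, 151.46]), ((331.0, 152.0), (10.0, 8.0), 90.0))]
```

View pics/c2.png

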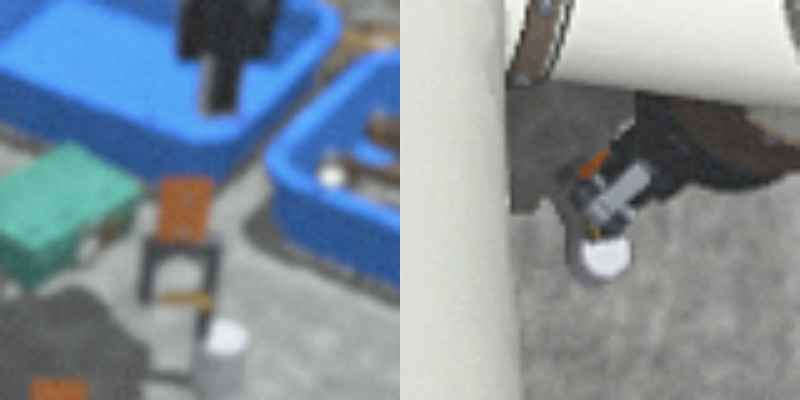

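The left panel shows the fingertips at (218,105), above the tab at (185,208). In the right panel the fingers straddle the tab, with the plug at (605,258). Now down and close.

```bash
python3 -m handwheel '[{"x":0,"y":0,"z":-0.1,"ax":0,"ay":0,"az":0},{"x":0,"y":0,"z":-0.1,"ax":0,"ay":0,"az":0},{"x":0,"y":0,"z":-0.08,"ax":0,"ay":0,"az":0},{"x":0,"y":0,"z":-0.06,"ax":0,"ay":0,"az":0},{"x":0,"y":0,"z":-0.05,"ax":0,"ay":0,"az":0},{"x":0,"y":0,"z":-0.045,"ax":0,"ay":0,"az":0},{"x":0,"y":0,"z":0,"ax":0,"ay":0,"az":0},{"x":0,"y":0,"z":0,"ax":0,"ay":0,"az":0}]'
python3 -m handwheel '[{"x":0,"y":0,"z":0,"ax":0,"ay":0,"az":0},{"x":0,"y":0,"z":0,"ax":0,"ay":0,"az":0},{"x":0,"y":0,"z":0,"ax":0,"ay":0,"az":0},{"x":0,"y":0,"z":0,"ax":0,"ay":0,"az":0},{"x":0,"y":0,"z":0,"ax":0,"ay":0,"az":0},{"x":0,"y":0,"z":0,"ax":0,"ay":0,"az":0},{"x":0,"y":0,"z":0,"ax":0,"ay":0,"az":0},{"x":0,"y":0,"z":0,"ax":0,"ay":0,"az":0}]' -1
```

```text
clock: 2.6
position: [512.7, -207.6, 104.6]
ee_rot: [-0.368, 0.93, -0.0, 0.0]
contact_force: [-0.1, -0.4, -0.7]
gripper_width: 42.9
grasp_force: 0.0
clock: 3.4
position: [512.5, -207.4, 105.0]
ee_rot: [-0.368, 0.93, -0.0, 0.0]
contact_force: [-1.8, 1.7, 5.1]
gripper_width: 9.2
grasp_force: 59.7
```

```bash
python3 -m handwheel '[{"x":0,"y":0,"z":0.03,"ax":0,"ay":0,"az":0},{"x":0,"y":0,"z":0.1,"ax":0,"ay":0,"az":0},{"x":0,"y":0,"z":0.15,"ax":0,"ay":0,"az":0},{"x":0,"y":0,"z":0.18,"ax":0,"ay":0,"az":0},{"x":0,"y":0,"z":0.18,"ax":0,"ay":0,"az":0},{"x":0,"y":0,"z":0.12,"ax":0,"ay":0,"az":0},{"x":0,"y":0,"z":0.06,"ax":0,"ay":0,"az":0},{"x":0,"y":0,"z":0.02,"ax":0,"ay":0,"az":0}]'
python3 -m handwheel '[{"x":-0.013,"y":0.1,"z":0,"ax":0,"ay":0,"az":-0.053},{"x":-0.013,"y":0.2,"z":0,"ax":0,"ay":0,"az":-0.053},{"x":-0.013,"y":0.24,"z":0,"ax":0,"ay":0,"az":-0.053},{"x":-0.013,"y":0.24,"z":0,"ax":0,"ay":0,"az":-0.053},{"x":-0.013,"y":0.24,"z":0,"ax":0,"ay":0,"az":-0.053},{"x":-0.013,"y":0.24,"z":0,"ax":0,"ay":0,"az":-0.053},{"x":-0.013,"y":0.15,"z":0,"ax":0,"ay":0,"az":-0.053},{"x":-0.013,"y":0.05,"z":0,"ax":0,"ay":0,"az":-0.053}]'
python3 -m handwheel '[{"x":0,"y":0,"z":0,"ax":0,"ay":0,"az":0},{"x":0,"y":0,"z":0,"ax":0,"ay":0,"az":0},{"x":0,"y":0,"z":-0.02,"ax":0,"ay":0,"az":0},{"x":0,"y":0,"z":-0.04,"ax":0,"ay":0,"az":0},{"x":0,"y":0,"z":-0.06,"ax":0,"ay":0,"az":0},{"x":0,"y":0,"z":-0.04,"ax":0,"ay":0,"az":0},{"x":0,"y":0,"z":0,"ax":0,"ay":0,"az":0},{"x":0,"y":0,"z":0,"ax":0,"ay":0,"az":0}]'
python3 - <<'E'
from h import *
s=arm.read_state();print(s['clock'],s['position'],s['contact_force'],R.from_quat(s['ee_rot']).as_matrix().round(3),s['joints'],s['gripper_width'])
im=arm.get_image("scene");np.save("pics/s3.npy",im);t=arm.get_image("top");np.save("pics/t3.npy",t)
print(proj("scene",s['position']),proj("scene",[491,84.5,137]),proj("top",s['position']))
c=np.zeros((500,780,3),np.uint8);c[:,:400]=cv2.resize(im[160:285,220:320],(400,500),interpolation=cv2.INTER_CUBIC);c[:,400:]=cv2.resize(t[190:315,220:315],(380,500),interpolation=cv2.INTER_CUBIC);cv2.imwrite("pics/c3.png",c[:,:,::-1])
E
```

```text
clock: 4.2
position: [512.4, -207.3, 272.6]
ee_rot: [-0.367, 0.93, 0.0, 0.001]
contact_force: [-0.4, -0.3, -3.9]
gripper_width: 9.1
grasp_force: 58.8
clock: 5.0
position: [490.5, 87.2, 270.0]
ee_rot: [-0.043, 0.999, -0.0, -0.002]
contact_force: [-0.6, -0.2, -3.3]
gripper_width: 9.4
grasp_force: 59.3
clock: 5.8
position: [491.6, 84.3, 240.1]
ee_rot: [-0.043, 0.999, -0.0, -0.0]
contact_force: [0.1, -0.4, -3.1]
gripper_width: 8.9
grasp_force: 59.2
5.8 [491.62994601  84.34183593 240.06327025] [ 0.07656508 -0.43466875 -3.12100707] [[-0.996 -0.087 -0.   ]
 [-0.087  0.996 -0.001]
 [ 0.    -0.001 -1.   ]] [ 4.96215756e-01  1.62391900e-01 -2.79429944e-01  3.57263776e-04
 -1.12952295e+00 -1.98055175e+00] 8.87317789802134
[[275.37066067 175.11767374]] [[274.22900715 211.74825806]] [[265.01017264 235.5028638 ]]
```

View pics/c3.png

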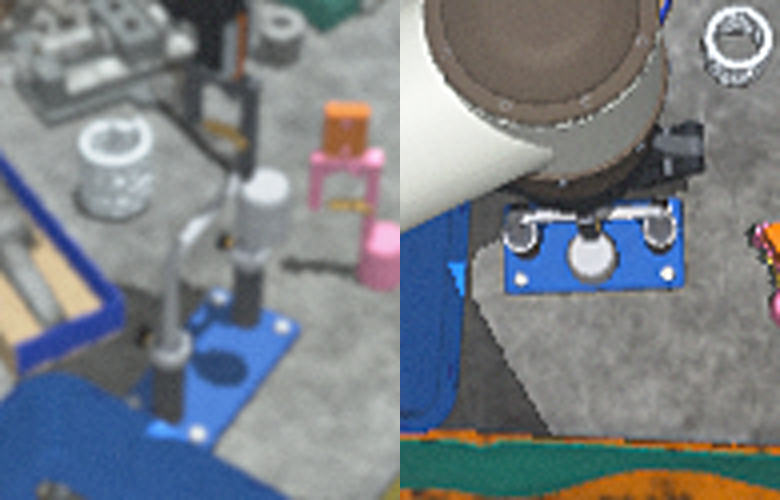

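In the left panel the gauge hangs upright above the bar, with its plug top at (264,185). In the right panel the plug top is at (592,255) with the bar just beyond it, and the collet and the pink look-alike are untouched. Next I'll measure the plug against the bar.

Run:
```python
from h import *
np.set_printoptions(precision=1,suppress=True)
tc=lambda x,y:(220+(x-400+.5)/4-.5,190+(y+.5)/4-.5); sc=lambda x,y:(220+(x+.5)/4-.5,160+(y+.5)/4-.5)
p=plane("top",tc(592,255),169);q=plane("scene",sc(264,184),169);u=np.array([np.cos(.087),np.sin(.087),0])
print("plug",p,q,two(tc(592,255),sc(264,184)),"tab",p+30*u,q+30*u)
a,b=plane("top",tc(536,216),137),plane("top",tc(645,211),137);print(a,b)
t=np.load("pics/t3.npy");t0=np.load("pics/top0.npy");s3=np.load("pics/s3.npy")
# plug blob, bright low-saturation
print(blobs(t,(0,0,185),(180,45,255),(258,243,280,265)))
print(blobs(s3,(0,0,150),(180,60,255),(276,195,300,212)))
# bar in first top picture: bright pixels per column
g=cv2.cvtColor(t0,cv2.COLOR_RGB2HSV);m=(g[...,1]<70)&(g[...,2]>120)
vs=[(x,np.argwhere(m[236:248,x]).mean()+236) for x in range(255,282)]
vs=np.array(vs);k=np.polyfit(vs[:,0],vs[:,1],1);print(k)
for z in(130,137,144):
  A,B=[plane("top",(x,np.polyval(k,x)),z) for x in(256,281)];print(z,A,B,np.degrees(np.arctan2(A[1]-B[1],A[0]-B[0])))
  w=84.4; print("bar x at y=84.4:",A[0]+(B[0]-A[0])*(w-A[1])/(B[1]-A[1]))
```

```text
plug [462.3  79.7 169. ] [463.7  82.6 169. ] (array([463.7,  80.3, 166.9]), np.float64(2.442748427535311)) tab [492.1  82.3 169. ] [493.5  85.2 169. ]
[488.8 116.3 137. ] [494.8  50.6 137. ]
[(np.int32(8), array([260. , 243.8]), ((260.5, 243.5), (5.0, 1.0), 0.0)), (np.int32(13), array([275.3, 243.5]), ((275.5, 243.5), (1.0, 7.0), 90.0)), (np.int32(74), array([267.3, 253.5]), ((267.5, 253.5), (9.0, 9.0), 90.0))]
[(np.int32(264), array([288.9, 203.6]), ((287.5, 203.0), (16.0, 23.0), 90.0))]
[  0.  238.7]
130 [499.2 111.6 130. ] [501.7  50.6 130. ] 92.31427127237676
bar x at y=84.4: 500.33734897011755
137 [498.1 111.1 137. ] [500.5  50.5 137. ] 92.31427127237683
bar x at y=84.4: 499.1546590936734
144 [496.9 110.5 144. ] [499.3  50.4 144. ] 92.31427127237677
bar x at y=84.4: 497.9719692172292
```

The seat and bar agree to within about 1 mm in x, and y is centred. I'll lower to just above the feel range, then step down.

```bash
python3 -m handwheel '[{"x":-0.002,"y":0,"z":-0.02,"ax":0,"ay":0,"az":0},{"x":-0.002,"y":0,"z":-0.04,"ax":0,"ay":0,"az":0},{"x":0,"y":0,"z":-0.05,"ax":0,"ay":0,"az":0},{"x":0,"y":0,"z":-0.05,"ax":0,"ay":0,"az":0},{"x":0,"y":0,"z":-0.03,"ax":0,"ay":0,"az":0},{"x":0,"y":0,"z":-0.02,"ax":0,"ay":0,"az":0},{"x":0,"y":0,"z":0,"ax":0,"ay":0,"az":0},{"x":0,"y":0,"z":0,"ax":0,"ay":0,"az":0}]'
python3 -m handwheel '[{"x":0,"y":0,"z":-0.005,"ax":0,"ay":0,"az":0},{"x":0,"y":0,"z":-0.005,"ax":0,"ay":0,"az":0},{"x":0,"y":0,"z":-0.005,"ax":0,"ay":0,"az":0},{"x":0,"y":0,"z":-0.005,"ax":0,"ay":0,"az":0},{"x":0,"y":0,"z":0,"ax":0,"ay":0,"az":0},{"x":0,"y":0,"z":0,"ax":0,"ay":0,"az":0},{"x":0,"y":0,"z":0,"ax":0,"ay":0,"az":0},{"x":0,"y":0,"z":0,"ax":0,"ay":0,"az":0}]'
python3 -m handwheel '[{"x":0,"y":0,"z":-0.005,"ax":0,"ay":0,"az":0},{"x":0,"y":0,"z":-0.005,"ax":0,"ay":0,"az":0},{"x":0,"y":0,"z":-0.005,"ax":0,"ay":0,"az":0},{"x":0,"y":0,"z":0,"ax":0,"ay":0,"az":0},{"x":0,"y":0,"z":0,"ax":0,"ay":0,"az":0},{"x":0,"y":0,"z":0,"ax":0,"ay":0,"az":0},{"x":0,"y":0,"z":0,"ax":0,"ay":0,"az":0},{"x":0,"y":0,"z":0,"ax":0,"ay":0,"az":0}]'
```

```text
clock: 6.7
position: [491.0, 84.6, 198.5]
ee_rot: [-0.043, 0.999, -0.0, 0.0]
contact_force: [0.0, 0.3, -2.4]
gripper_width: 9.0
grasp_force: 59.2
clock: 7.5
position: [490.8, 84.6, 194.4]
ee_rot: [-0.043, 0.999, -0.0, 0.0]
contact_force: [0.6, 0.7, -3.0]
gripper_width: 9.3
grasp_force: 59.2
clock: 8.3
position: [490.8, 84.6, 191.4]
ee_rot: [-0.043, 0.999, 0.0, 0.0]
contact_force: [-1.5, -0.8, -0.9]
gripper_width: 9.1
grasp_force: 59.5
```

```bash
python3 -m handwheel '[{"x":0,"y":0,"z":-0.005,"ax":0,"ay":0,"az":0},{"x":0,"y":0,"z":-0.005,"ax":0,"ay":0,"az":0},{"x":0,"y":0,"z":-0.005,"ax":0,"ay":0,"az":0},{"x":0,"y":0,"z":0,"ax":0,"ay":0,"az":0},{"x":0,"y":0,"z":0,"ax":0,"ay":0,"az":0},{"x":0,"y":0,"z":0,"ax":0,"ay":0,"az":0},{"x":0,"y":0,"z":0,"ax":0,"ay":0,"az":0},{"x":0,"y":0,"z":0,"ax":0,"ay":0,"az":0}]'
python3 -c "
from bench import arm;s=arm.read_state();print(s['contact_force'],s['wrist_torque'])"
```

```text
clock: 9.1
position: [490.7, 84.5, 188.3]
ee_rot: [-0.043, 0.999, -0.0, -0.0]
contact_force: [-0.8, -0.2, -0.3]
gripper_width: 9.0
grasp_force: 59.6
[-0.77674989 -0.23597629 -0.29433456] [0.07779112 0.42579585 0.02726759]
```

Contact is felt, so the bar is at z ≈ 140.5–143. I'll press on towards 166 in two calls, then creep.

```bash
python3 -m handwheel '[{"x":0,"y":0,"z":-0.01,"ax":0,"ay":0,"az":0},{"x":0,"y":0,"z":-0.01,"ax":0,"ay":0,"az":0},{"x":0,"y":0,"z":-0.01,"ax":0,"ay":0,"az":0},{"x":0,"y":0,"z":-0.01,"ax":0,"ay":0,"az":0},{"x":0,"y":0,"z":-0.01,"ax":0,"ay":0,"az":0},{"x":0,"y":0,"z":-0.01,"ax":0,"ay":0,"az":0},{"x":0,"y":0,"z":0,"ax":0,"ay":0,"az":0},{"x":0,"y":0,"z":0,"ax":0,"ay":0,"az":0}]'
python3 -m handwheel '[{"x":0,"y":0,"z":-0.01,"ax":0,"ay":0,"az":0},{"x":0,"y":0,"z":-0.01,"ax":0,"ay":0,"az":0},{"x":0,"y":0,"z":-0.01,"ax":0,"ay":0,"az":0},{"x":0,"y":0,"z":-0.01,"ax":0,"ay":0,"az":0},{"x":0,"y":0,"z":-0.01,"ax":0,"ay":0,"az":0},{"x":0,"y":0,"z":0,"ax":0,"ay":0,"az":0},{"x":0,"y":0,"z":0,"ax":0,"ay":0,"az":0},{"x":0,"y":0,"z":0,"ax":0,"ay":0,"az":0}]'
```

```text
clock: 9.9
position: [489.3, 84.2, 175.2]
ee_rot: [-0.043, 0.999, -0.0, -0.002]
contact_force: [-4.0, -0.6, 0.7]
gripper_width: 9.4
grasp_force: 59.9
clock: 10.7
position: [491.7, 85.0, 166.5]
ee_rot: [-0.043, 0.999, 0.0, 0.001]
contact_force: [-1.2, -0.1, -3.5]
gripper_width: 9.3
grasp_force: 59.1
```

```bash
python3 -m handwheel '[{"x":0,"y":0,"z":-0.005,"ax":0,"ay":0,"az":0},{"x":0,"y":0,"z":-0.005,"ax":0,"ay":0,"az":0},{"x":0,"y":0,"z":-0.005,"ax":0,"ay":0,"az":0},{"x":0,"y":0,"z":0,"ax":0,"ay":0,"az":0},{"x":0,"y":0,"z":0,"ax":0,"ay":0,"az":0},{"x":0,"y":0,"z":0,"ax":0,"ay":0,"az":0},{"x":0,"y":0,"z":0,"ax":0,"ay":0,"az":0},{"x":0,"y":0,"z":0,"ax":0,"ay":0,"az":0}]'
python3 -c "
from bench import arm;s=arm.read_state();print(s['contact_force'],s['wrist_torque'])"
```

```text
clock: 11.5
position: [490.8, 84.6, 163.4]
ee_rot: [-0.043, 0.999, 0.0, 0.0]
contact_force: [-0.7, -0.2, -3.5]
gripper_width: 8.7
grasp_force: 59.1
[-0.66789001 -0.19968539 -3.47812681] [ 0.01695144 -0.04986648  0.01314896]
```

```bash
python3 -m handwheel '[{"x":0,"y":0,"z":-0.005,"ax":0,"ay":0,"az":0},{"x":0,"y":0,"z":-0.005,"ax":0,"ay":0,"az":0},{"x":0,"y":0,"z":0,"ax":0,"ay":0,"az":0},{"x":0,"y":0,"z":0,"ax":0,"ay":0,"az":0},{"x":0,"y":0,"z":0,"ax":0,"ay":0,"az":0},{"x":0,"y":0,"z":0,"ax":0,"ay":0,"az":0},{"x":0,"y":0,"z":0,"ax":0,"ay":0,"az":0},{"x":0,"y":0,"z":0,"ax":0,"ay":0,"az":0}]'
python3 - <<'E'
from h import *
im=arm.get_image("scene")
cv2.imwrite("pics/c4.png",cv2.resize(im[170:260,235:315],(640,600))[:,:,::-1] if 0 else cv2.resize(im[170:245,250:320],(560,600),interpolation=cv2.INTER_CUBIC)[:,:,::-1])
E
```

```text
clock: 12.3
position: [490.7, 84.6, 161.3]
ee_rot: [-0.043, 0.999, -0.0, 0.0]
contact_force: [0.5, 1.4, -3.7]
gripper_width: 9.1
grasp_force: 59.1
```

View pics/c4.png

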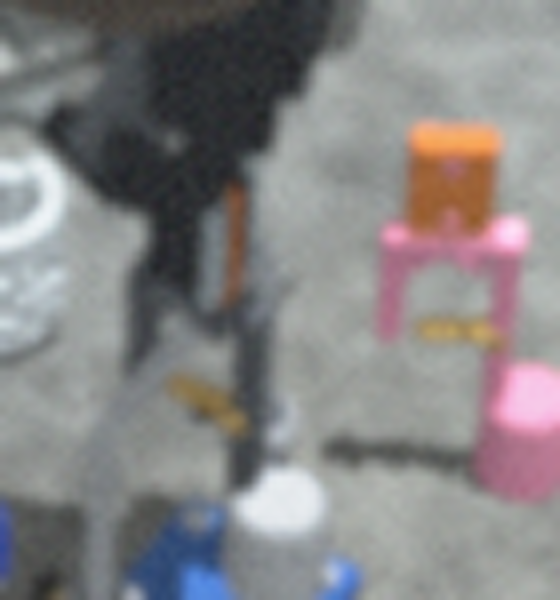

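The crop shows the gate at (205,403) below the bar at (160,355), with the tip only slightly high, so it is at or nearly shut. I'll creep on by 1 mm steps until I feel the seat, to be sure.

```bash
python3 -m handwheel '[{"x":0,"y":0,"z":-0.0025,"ax":0,"ay":0,"az":0},{"x":0,"y":0,"z":-0.0025,"ax":0,"ay":0,"az":0},{"x":0,"y":0,"z":0,"ax":0,"ay":0,"az":0},{"x":0,"y":0,"z":0,"ax":0,"ay":0,"az":0},{"x":0,"y":0,"z":0,"ax":0,"ay":0,"az":0},{"x":0,"y":0,"z":0,"ax":0,"ay":0,"az":0},{"x":0,"y":0,"z":0,"ax":0,"ay":0,"az":0},{"x":0,"y":0,"z":0,"ax":0,"ay":0,"az":0}]'
```

```text
clock: 13.15
position: [490.7, 84.6, 160.3]
ee_rot: [-0.043, 0.999, 0.0, 0.0]
contact_force: [0.4, 0.2, -3.5]
gripper_width: 9.0
grasp_force: 59.1
```

```bash
python3 -m handwheel '[{"x":0,"y":0,"z":-0.0025,"ax":0,"ay":0,"az":0},{"x":0,"y":0,"z":-0.0025,"ax":0,"ay":0,"az":0},{"x":0,"y":0,"z":0,"ax":0,"ay":0,"az":0},{"x":0,"y":0,"z":0,"ax":0,"ay":0,"az":0},{"x":0,"y":0,"z":0,"ax":0,"ay":0,"az":0},{"x":0,"y":0,"z":0,"ax":0,"ay":0,"az":0},{"x":0,"y":0,"z":0,"ax":0,"ay":0,"az":0},{"x":0,"y":0,"z":0,"ax":0,"ay":0,"az":0}]'
```

```text
clock: 13.95
position: [490.8, 84.6, 159.3]
ee_rot: [-0.043, 0.999, 0.0, 0.0]
contact_force: [0.7, 0.4, -3.2]
gripper_width: 9.2
grasp_force: 59.1
```

Well past z = 84 by the felt contact height. Now up towards the gate, first 17 mm, then 1 mm steps.

```bash
python3 -m handwheel '[{"x":0,"y":0,"z":0.01,"ax":0,"ay":0,"az":0},{"x":0,"y":0,"z":0.015,"ax":0,"ay":0,"az":0},{"x":0,"y":0,"z":0.02,"ax":0,"ay":0,"az":0},{"x":0,"y":0,"z":0.02,"ax":0,"ay":0,"az":0},{"x":0,"y":0,"z":0.015,"ax":0,"ay":0,"az":0},{"x":0,"y":0,"z":0.005,"ax":0,"ay":0,"az":0},{"x":0,"y":0,"z":0,"ax":0,"ay":0,"az":0},{"x":0,"y":0,"z":0,"ax":0,"ay":0,"az":0}]'
python3 -m handwheel '[{"x":0,"y":0,"z":0.0025,"ax":0,"ay":0,"az":0},{"x":0,"y":0,"z":0.0025,"ax":0,"ay":0,"az":0},{"x":0,"y":0,"z":0,"ax":0,"ay":0,"az":0},{"x":0,"y":0,"z":0,"ax":0,"ay":0,"az":0},{"x":0,"y":0,"z":0,"ax":0,"ay":0,"az":0},{"x":0,"y":0,"z":0,"ax":0,"ay":0,"az":0},{"x":0,"y":0,"z":0,"ax":0,"ay":0,"az":0},{"x":0,"y":0,"z":0,"ax":0,"ay":0,"az":0}]'
```

```text
clock: 14.75
position: [490.6, 84.5, 176.2]
ee_rot: [-0.043, 0.999, -0.0, -0.0]
contact_force: [0.4, -0.0, -3.8]
gripper_width: 9.0
grasp_force: 59.1
clock: 15.55
position: [490.8, 84.6, 177.3]
ee_rot: [-0.043, 0.999, 0.0, 0.0]
contact_force: [0.2, 0.0, -3.5]
gripper_width: 8.8
grasp_force: 59.1
```

```bash
python3 -m handwheel '[{"x":0,"y":0,"z":0.0025,"ax":0,"ay":0,"az":0},{"x":0,"y":0,"z":0.0025,"ax":0,"ay":0,"az":0},{"x":0,"y":0,"z":0,"ax":0,"ay":0,"az":0},{"x":0,"y":0,"z":0,"ax":0,"ay":0,"az":0},{"x":0,"y":0,"z":0,"ax":0,"ay":0,"az":0},{"x":0,"y":0,"z":0,"ax":0,"ay":0,"az":0},{"x":0,"y":0,"z":0,"ax":0,"ay":0,"az":0},{"x":0,"y":0,"z":0,"ax":0,"ay":0,"az":0}]'
```

```text
clock: 16.35
position: [490.7, 84.5, 178.3]
ee_rot: [-0.043, 0.999, -0.0, -0.0]
contact_force: [0.4, -0.2, -3.1]
gripper_width: 9.1
grasp_force: 59.1
```

```bash
python3 -m handwheel '[{"x":0,"y":0,"z":0.0025,"ax":0,"ay":0,"az":0},{"x":0,"y":0,"z":0.0025,"ax":0,"ay":0,"az":0},{"x":0,"y":0,"z":0,"ax":0,"ay":0,"az":0},{"x":0,"y":0,"z":0,"ax":0,"ay":0,"az":0},{"x":0,"y":0,"z":0,"ax":0,"ay":0,"az":0},{"x":0,"y":0,"z":0,"ax":0,"ay":0,"az":0},{"x":0,"y":0,"z":0,"ax":0,"ay":0,"az":0},{"x":0,"y":0,"z":0,"ax":0,"ay":0,"az":0}]'
```

```text
clock: 17.15
position: [490.7, 84.5, 179.3]
ee_rot: [-0.043, 0.999, -0.0, -0.0]
contact_force: [0.8, -0.4, -4.3]
gripper_width: 9.1
grasp_force: 59.1
```

```bash
python3 -m handwheel '[{"x":0,"y":0,"z":0.0015,"ax":0,"ay":0,"az":0},{"x":0,"y":0,"z":0.0015,"ax":0,"ay":0,"az":0},{"x":0,"y":0,"z":0,"ax":0,"ay":0,"az":0},{"x":0,"y":0,"z":0,"ax":0,"ay":0,"az":0},{"x":0,"y":0,"z":0,"ax":0,"ay":0,"az":0},{"x":0,"y":0,"z":0,"ax":0,"ay":0,"az":0},{"x":0,"y":0,"z":0,"ax":0,"ay":0,"az":0},{"x":0,"y":0,"z":0,"ax":0,"ay":0,"az":0}]'
```

```text
clock: 17.95
position: [490.6, 84.5, 179.7]
ee_rot: [-0.043, 0.999, -0.0, -0.0]
contact_force: [0.4, -0.1, -8.1]
gripper_width: 9.3
grasp_force: 58.8
```

The gate catches: net pull is about 4.7 N. Another 0.5 mm.

```bash
python3 -m handwheel '[{"x":0,"y":0,"z":0.0025,"ax":0,"ay":0,"az":0},{"x":0,"y":0,"z":0,"ax":0,"ay":0,"az":0},{"x":0,"y":0,"z":0,"ax":0,"ay":0,"az":0},{"x":0,"y":0,"z":0,"ax":0,"ay":0,"az":0},{"x":0,"y":0,"z":0,"ax":0,"ay":0,"az":0},{"x":0,"y":0,"z":0,"ax":0,"ay":0,"az":0},{"x":0,"y":0,"z":0,"ax":0,"ay":0,"az":0},{"x":0,"y":0,"z":0,"ax":0,"ay":0,"az":0}]'
```

```text
clock: 18.75
position: [490.5, 84.5, 180.1]
ee_rot: [-0.043, 0.999, -0.0, -0.0]
contact_force: [2.7, -0.1, -13.8]
gripper_width: 9.3
grasp_force: 58.1
```

Net pull is about 10.5 N and held. A short extra hold, then back down near the seat.

```bash
python3 -m handwheel '[{"x":0,"y":0,"z":0,"ax":0,"ay":0,"az":0},{"x":0,"y":0,"z":0,"ax":0,"ay":0,"az":0},{"x":0,"y":0,"z":-0.01,"ax":0,"ay":0,"az":0},{"x":0,"y":0,"z":-0.015,"ax":0,"ay":0,"az":0},{"x":0,"y":0,"z":-0.02,"ax":0,"ay":0,"az":0},{"x":0,"y":0,"z":-0.02,"ax":0,"ay":0,"az":0},{"x":0,"y":0,"z":-0.02,"ax":0,"ay":0,"az":0},{"x":0,"y":0,"z":-0.01,"ax":0,"ay":0,"az":0}]'
python3 -m handwheel '[{"x":0,"y":0,"z":-0.004,"ax":0,"ay":0,"az":0},{"x":0,"y":0,"z":-0.002,"ax":0,"ay":0,"az":0},{"x":0,"y":0,"z":0,"ax":0,"ay":0,"az":0},{"x":0,"y":0,"z":0,"ax":0,"ay":0,"az":0},{"x":0,"y":0,"z":0,"ax":0,"ay":0,"az":0},{"x":0,"y":0,"z":0,"ax":0,"ay":0,"az":0},{"x":0,"y":0,"z":0,"ax":0,"ay":0,"az":0},{"x":0,"y":0,"z":0,"ax":0,"ay":0,"az":0}]'
```

```text
clock: 19.55
position: [490.6, 84.4, 161.0]
ee_rot: [-0.043, 0.999, -0.0, -0.0]
contact_force: [-0.0, -0.2, -3.1]
gripper_width: 9.0
grasp_force: 59.5
clock: 20.35
position: [490.8, 84.6, 160.2]
ee_rot: [-0.043, 0.999, 0.0, 0.0]
contact_force: [-0.1, 0.4, -3.4]
gripper_width: 9.4
grasp_force: 59.5
```

Step on 1 mm at a time to the seat.

```bash
python3 -m handwheel '[{"x":0,"y":0,"z":-0.003,"ax":0,"ay":0,"az":0},{"x":0,"y":0,"z":-0.003,"ax":0,"ay":0,"az":0},{"x":0,"y":0,"z":0,"ax":0,"ay":0,"az":0},{"x":0,"y":0,"z":0,"ax":0,"ay":0,"az":0},{"x":0,"y":0,"z":0,"ax":0,"ay":0,"az":0},{"x":0,"y":0,"z":0,"ax":0,"ay":0,"az":0},{"x":0,"y":0,"z":0,"ax":0,"ay":0,"az":0},{"x":0,"y":0,"z":0,"ax":0,"ay":0,"az":0}]'
```

```text
clock: 21.15
position: [490.8, 84.6, 159.0]
ee_rot: [-0.043, 0.999, -0.0, 0.0]
contact_force: [-0.0, -0.6, -4.9]
gripper_width: 8.8
grasp_force: 59.5
```

```bash
python3 -m handwheel '[{"x":0,"y":0,"z":-0.002,"ax":0,"ay":0,"az":0},{"x":0,"y":0,"z":-0.002,"ax":0,"ay":0,"az":0},{"x":0,"y":0,"z":0,"ax":0,"ay":0,"az":0},{"x":0,"y":0,"z":0,"ax":0,"ay":0,"az":0},{"x":0,"y":0,"z":0,"ax":0,"ay":0,"az":0},{"x":0,"y":0,"z":0,"ax":0,"ay":0,"az":0},{"x":0,"y":0,"z":0,"ax":0,"ay":0,"az":0},{"x":0,"y":0,"z":0,"ax":0,"ay":0,"az":0}]'
```

```text
clock: 21.95
position: [490.9, 84.6, 158.5]
ee_rot: [-0.043, 0.999, 0.0, 0.0]
contact_force: [-2.1, -0.4, 2.3]
gripper_width: 9.4
grasp_force: 60.2
```

Seated (push ~5 N). To leave little swing, I'll back off 2.4 mm and tilt the gauge 25° about the bar to its hanging lean before releasing.

```bash
python3 -m handwheel '[{"x":0,"y":0,"z":0.006,"ax":0,"ay":0,"az":0},{"x":0,"y":0,"z":0.006,"ax":0,"ay":0,"az":0},{"x":-0.0055,"y":-0.0005,"z":0,"ax":0.004,"ay":-0.045,"az":0},{"x":-0.0055,"y":-0.0005,"z":-0.001,"ax":0.004,"ay":-0.045,"az":0},{"x":-0.0055,"y":-0.0005,"z":-0.001,"ax":0.004,"ay":-0.045,"az":0},{"x":-0.0055,"y":-0.0005,"z":-0.002,"ax":0.004,"ay":-0.045,"az":0},{"x":-0.0055,"y":-0.0005,"z":-0.002,"ax":0.004,"ay":-0.045,"az":0},{"x":-0.0055,"y":-0.0005,"z":-0.002,"ax":0.004,"ay":-0.045,"az":0}]'
python3 -m handwheel '[{"x":0,"y":0,"z":0,"ax":0,"ay":0,"az":0},{"x":0,"y":0,"z":0,"ax":0,"ay":0,"az":0},{"x":0,"y":0,"z":0,"ax":0,"ay":0,"az":0},{"x":0,"y":0,"z":0,"ax":0,"ay":0,"az":0},{"x":0,"y":0,"z":0,"ax":0,"ay":0,"az":0},{"x":0,"y":0,"z":0,"ax":0,"ay":0,"az":0},{"x":0,"y":0,"z":0,"ax":0,"ay":0,"az":0},{"x":0,"y":0,"z":0,"ax":0,"ay":0,"az":0}]'
```

```text
clock: 22.75
position: [486.6, 80.6, 160.2]
ee_rot: [-0.041, 0.978, 0.005, 0.202]
contact_force: [2.6, -3.3, -1.8]
gripper_width: 9.2
grasp_force: 59.8
clock: 23.55
position: [487.3, 78.7, 160.2]
ee_rot: [-0.039, 0.979, 0.004, 0.201]
contact_force: [-8.9, -2.0, 0.1]
gripper_width: 9.1
grasp_force: 60.7
```

Run:
```python
from h import *
s=arm.read_state();print(R.from_quat(s['ee_rot']).as_matrix().round(3))
im=arm.get_image("scene")
cv2.imwrite("pics/c5.png",cv2.resize(im[170:245,250:320],(560,600),interpolation=cv2.INTER_CUBIC)[:,:,::-1])
```

```text
[[-0.916 -0.078  0.393]
 [-0.075  0.997  0.023]
 [-0.393 -0.008 -0.919]]
```

View pics/c5.png

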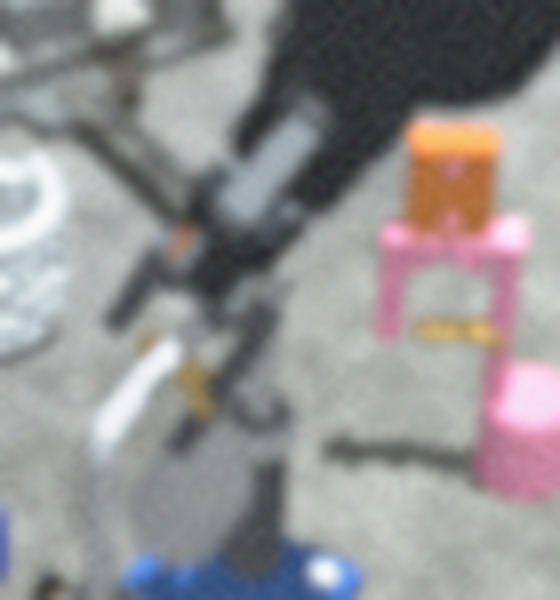

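The gauge is tilted by about 23° and hooked on the bar at (150,390), with the gate below the bar. The tool feels about 9 N sideways, so I'll relieve it by moving -x by 2 mm.

```bash
python3 -m handwheel '[{"x":-0.005,"y":0,"z":0,"ax":0,"ay":0,"az":0},{"x":-0.005,"y":0,"z":0,"ax":0,"ay":0,"az":0},{"x":0,"y":0,"z":0,"ax":0,"ay":0,"az":0},{"x":0,"y":0,"z":0,"ax":0,"ay":0,"az":0},{"x":0,"y":0,"z":0,"ax":0,"ay":0,"az":0},{"x":0,"y":0,"z":0,"ax":0,"ay":0,"az":0},{"x":0,"y":0,"z":0,"ax":0,"ay":0,"az":0},{"x":0,"y":0,"z":0,"ax":0,"ay":0,"az":0}]'
```

```text
clock: 24.4
position: [486.3, 80.2, 161.1]
ee_rot: [-0.041, 0.978, 0.005, 0.203]
contact_force: [-0.2, 0.1, -3.5]
gripper_width: 9.0
grasp_force: 59.7
```

Free of contact. Release, then withdraw along the tool axis.

```bash
python3 -m handwheel '[{"x":0,"y":0,"z":0,"ax":0,"ay":0,"az":0},{"x":0,"y":0,"z":0,"ax":0,"ay":0,"az":0},{"x":0,"y":0,"z":0,"ax":0,"ay":0,"az":0},{"x":0,"y":0,"z":0,"ax":0,"ay":0,"az":0},{"x":0,"y":0,"z":0,"ax":0,"ay":0,"az":0},{"x":0,"y":0,"z":0,"ax":0,"ay":0,"az":0},{"x":0,"y":0,"z":0,"ax":0,"ay":0,"az":0},{"x":0,"y":0,"z":0,"ax":0,"ay":0,"az":0}]' 0.1
python3 -m handwheel '[{"x":-0.02,"y":0,"z":0.045,"ax":0,"ay":0,"az":0},{"x":-0.03,"y":0,"z":0.07,"ax":0,"ay":0,"az":0},{"x":-0.03,"y":0,"z":0.07,"ax":0,"ay":0,"az":0},{"x":-0.03,"y":0,"z":0.07,"ax":0,"ay":0,"az":0},{"x":-0.03,"y":0,"z":0.07,"ax":0,"ay":0,"az":0},{"x":-0.03,"y":0,"z":0.07,"ax":0,"ay":0,"az":0},{"x":-0.03,"y":0,"z":0.07,"ax":0,"ay":0,"az":0},{"x":-0.03,"y":0,"z":0.07,"ax":0,"ay":0,"az":0}]'
python3 -m handwheel '[{"x":-0.1,"y":-0.1,"z":0.05,"ax":0,"ay":0,"az":0},{"x":-0.1,"y":-0.1,"z":0.05,"ax":0,"ay":0,"az":0},{"x":-0.1,"y":-0.1,"z":0.05,"ax":0,"ay":0,"az":0},{"x":0,"y":-0.1,"z":0,"ax":0,"ay":0,"az":0},{"x":0,"y":-0.1,"z":0,"ax":0,"ay":0,"az":0},{"x":0,"y":0,"z":0,"ax":0,"ay":0,"az":0},{"x":0,"y":0,"z":0,"ax":0,"ay":0,"az":0},{"x":0,"y":0,"z":0,"ax":0,"ay":0,"az":0}]'
```

```text
clock: 25.2
position: [486.3, 80.2, 161.1]
ee_rot: [-0.041, 0.978, 0.005, 0.203]
contact_force: [0.4, 0.6, 0.8]
gripper_width: 47.0
grasp_force: 0.0
clock: 26.0
position: [439.8, 80.1, 268.6]
ee_rot: [-0.041, 0.978, 0.005, 0.203]
contact_force: [0.3, 0.0, -0.1]
gripper_width: 46.8
grasp_force: 0.0
clock: 26.8
position: [380.3, -19.5, 298.0]
ee_rot: [-0.041, 0.978, 0.005, 0.203]
contact_force: [-0.6, 0.1, -0.2]
gripper_width: 46.9
grasp_force: 0.0
```

```bash
Z='[{"x":0,"y":0,"z":0,"ax":0,"ay":0,"az":0}]'
python3 - <<'E'
from h import *
a=arm.get_image("scene")[150:300,220:330].astype(int)
for i in range(3): b=arm.get_image("scene")[150:300,220:330].astype(int)
cv2.imwrite("pics/c6.png",cv2.resize(a[15:105,10:100].astype(np.uint8),(600,600),interpolation=cv2.INTER_CUBIC)[:,:,::-1])
print("motion px",(abs(a-b).max(2)>60).sum())
E
```

```text
motion px 0
```

View pics/c6.png

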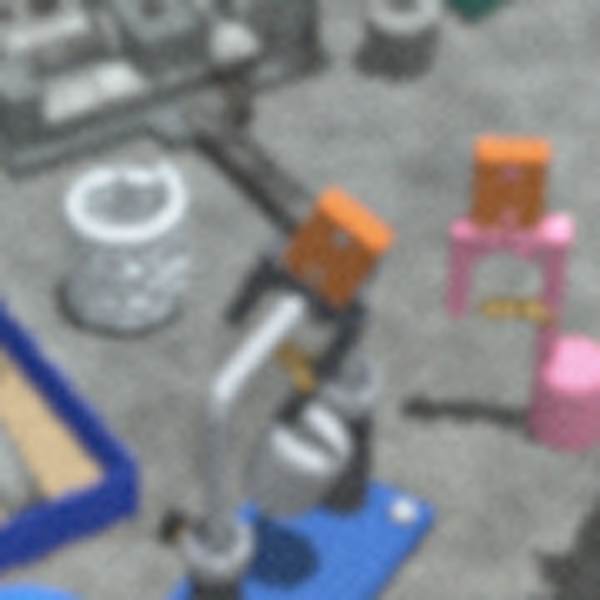

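The gauge hangs leaning on the bar, with its tab at (335,250), the gate at (297,365) under the bar, and nothing else disturbed. I'll wait a few seconds and check the swing.

```bash
for i in 1 2 3 4 5 6; do python3 -m handwheel '[{"x":0,"y":0,"z":0,"ax":0,"ay":0,"az":0},{"x":0,"y":0,"z":0,"ax":0,"ay":0,"az":0},{"x":0,"y":0,"z":0,"ax":0,"ay":0,"az":0},{"x":0,"y":0,"z":0,"ax":0,"ay":0,"az":0},{"x":0,"y":0,"z":0,"ax":0,"ay":0,"az":0},{"x":0,"y":0,"z":0,"ax":0,"ay":0,"az":0},{"x":0,"y":0,"z":0,"ax":0,"ay":0,"az":0},{"x":0,"y":0,"z":0,"ax":0,"ay":0,"az":0}]' | head -1; done
python3 - <<'E'
from h import *
for i in range(10):
    im=arm.get_image("scene")
    b=max(blobs(im,(3,150,100),(20,255,255),(262,185,295,222)),key=lambda b:b[0]); print(b[0],b[1],round(b[2][2],1))
print(arm.read_state()['clock'])
E
```

```text
clock: 27.8
clock: 28.6
clock: 29.4
clock: 30.2
clock: 31.0
clock: 31.8
96 [280.54 201.41] 36.9
95 [280.46 201.41] 36.9
96 [280.49 201.28] 39.8
95 [280.51 201.29] 39.8
96 [280.45 201.36] 39.8
95 [280.58 201.4 ] 36.9
92 [280.41 201.23] 36.9
95 [280.48 201.26] 38.7
95 [280.46 201.4 ] 36.9
93 [280.56 201.31] 39.8
32.3
```

Still to within noise. Handing in.

```bash
python3 -c "
from bench import arm;print(arm.job_done())"
```

```text
the job is handed in; nothing more can be done
None
```

The gauge is snapped onto the eye's bar, its shut gate was proved with a pull of about 10.5 N, and it was hanging still and clear of the robot when I handed the job in at 32 s; the pushes and pulls I read on the eye stayed under 11 N, though force was only reported at the end of each 0.8 s move.

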